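# Slide a valve block under a spring hold-down

## Robot

A 7-joint arm with a two-finger parallel gripper is mounted at the origin on the work surface. World frame = base frame: x ahead of the robot, y to its left, z up, the work surface at z = 0. Lengths are in mm, angles in rad, forces in N, time in s.
With the tool pointing down it reaches from about 425 to 950 mm from the base axis. Payload 4.7 kg.
Tool frame: the origin (TCP) lies at the very end of the fingers, on their centre line; the grasp point (between the pads) lies 19 mm behind it; z points along the fingers, x is the direction in which the jaws open and shut, and the axes are right-handed (so a half turn about z gives the same grasp; the last joint's range is limited). The gripper opens to 87 mm and grips with 3 to 60 N. Pads are 19 mm wide; open, the fingers measure 117 mm over their backs; the gripper's body (75 mm by 190 mm) begins 51 mm behind the grasp point.
Start: joints at [1.073, 0.469, -0.049, 1.532, 0.024, 1.141, -0.082], TCP at [305.023, -602.171, 222.573] pointing down, gripper open.
Joint ranges: [-2.59, 2.59], [-0.33, 1.99], [-1.39, 1.29], [0.1, 2.45], [-1.04, 4.18], [0.21, 1.99], [-2.66, 2.66]. Speed limits (rad/s): [2.57, 2.57, 3.14, 3.14, 3.14, 3.14, 3.14].

## Interface

Orientations are given as a unit quaternion [x, y, z, w].
In Python, from bench import env gives the robot as it stands. The module is installed in compiled form; this text tells all that it offers.
- The arm moves only by the tool arm_command, never from a script. Its arguments are lists of equal length, an entry for each row: "xyz": the shift along the world's x, y, z in m, a list of three; "rotation": the turn, a rotation vector about the world's x, y, z in rad, a list of three; "fingers": the finger opening in m, from 0 to 0.087. In form: {"xyz": [[x, y, z], ...], "rotation": [[rx, ry, rz], ...], "fingers": [fingers, ...]}. A call has 1 to 5 rows; each row shifts and turns the commanded pose from where the row before left it; what a row does not reach is not made up. A row lasts 1/8 s, in which the tool goes at most 62.5 mm and 10.7 degrees, less where a joint would pass 70% of its speed; a pose out of reach is approached as far as the arm can. A call is refused whole if a number of a shift passes 0.0625 or a number of a turn 0.188, either way. A call with a gripper value outside its range is refused whole. The fingers move at their own pace and stop on an object; "squeeze" is the grip in N (left out, the last holds). Time passes only in rows, so rows that do not move let the fingers close. It gives the time, the measured TCP pose, the force and the opening at its end, in the units of the state.
- env.read_state(): the state, without advancing time (a new reading comes with each control period).
- env.grab_frame(name): name is "side" or "top" or "wrist"; returns a dict with "image" (480x640x3 uint8, blue, green, red), "fx", "fy", "cx", "cy" (pixels), "camera_from_world" (4x4, takes a point from world to camera coordinates). Camera axes: x right, y down, z forward; pixel columns grow to the right and rows downward; lengths in mm; the calibration is good to about 2 mm. The wrist camera is an equidistant fisheye: a pixel r from the principal point sees the ray r / f radians off the axis. A picture is of the moment at which its call begins. There is no depth.
- env.finish_job(): hands the job in, once; it reports no verdict.
The state is a dict: "clock": time; "joint_pos": joint angles; "qvel": joint speeds; "effort": joint torques, N m; "tool_pos": TCP position; "eef_rot": TCP orientation; "ft_force": force on the tool from outside, world axes, zero at the start; "torque": the same for the moment, N m; "grip_width": opening from 0.0 (shut) to 1.0 (fully open).
Only numpy, scipy, OpenCV 4.12 (cv2) and the standard library are available. Lean on these libraries where they do the work, as an engineer would, in place of code of your own. Each camera call takes 0.05 s, during which the arm holds its last target. There are 200 camera calls.

## Task

Slide the aluminium valve block under the spring-closed flap of the bench fixture: with one fingertip press the fixture's long bar down to hold the flap open, and keep it open while the other fingertip pushes the block along the lane all the way against the end stop. Then let go of the bar so that the flap comes down on the block and clamps it, and move clear. Only press and push: do not pick the block up, and leave the other things on the bench where they are.

Things in the scene. Friction and masses are not known exactly. Their poses are not given: they have to be found in the camera images.
- fixture: Dark steel hold-down fixture, bolted to the bench; place and yaw vary. Origin: on the bench surface, on the lane's centre line, below the front edge of the flap. x: the way the block is pushed, y: left, z: up. The flap's hinge is on posts at y +60 mm, axis along x, 38 mm above the bench. Flap and posts stand at x 0 to 65 mm; at x below 0 there are only the lane and the press bar.
- flap (a joint): Angle of the sprung flap (rad): 0 shut, grows as the press bar goes down, 0.65 hard stop. Shut, the plate slopes down across the lane and bars the block. At 0.26 it is level and touches the top of a block under it; a block passes from about 0.33 up; 0.4 to 0.6 is a good opening. It shuts by its spring. Holding it open takes about 6 to 12 N on the middle of the bar's width.
- block_center (a point): Centre of the aluminium valve block: loose, 70 mm long (x, along the lane), 40 wide, 45 tall, 0.2 to 0.45 kg, dark ports in top and sides. It starts in the lane before the flap, centre at fixture x -42 to -62 mm, nearly square to it, 32.5 mm above the bench; top at 55 mm. Home against the stop, its centre is at fixture x +25 mm and its rear face at x -10, still outside the flap.
- wrench: Bystander: steel open-end wrench lying right of the fixture. Leave alone.
- screwdriver: Bystander: screwdriver lying beyond the fixture. Leave alone.
- jar: Bystander: glass jar 60 mm in diameter, 75 mm tall, left of the fixture's far half. Leave alone.
- spray_can: Bystander: spray can 56 mm in diameter, 160 mm tall, far left. Leave alone.
- bearing: Bystander: steel ball-bearing ring 52 mm in diameter lying flat beyond the fixture. Leave alone.
- socket: Bystander: steel socket 26 mm in diameter, 34 mm tall, just beyond the fixture's end. Leave alone.
- mug: Bystander: white mug 90 mm tall, far right. Leave alone.
- lane_entry (a point): Robot-side end of the lane, on its centre line (fixture x -145 mm), on the bed. The lane is a flat bed 10 mm above the bench, with a rail 8 mm tall along each side (rail tops 18 mm above the bench), 45 mm apart inside.
- end_stop (a point): Middle of the end stop's face, at bed height (fixture x +60 mm): a steel bar across the lane, 22 mm taller than the bed, that the block's front face must come to rest against.
- bar_near_end (a point): Free, robot-side end of the press bar, mid-width, upper face. The bar, one piece with the flap, is a steel tongue 38 mm wide, 4 thick, left of the lane, parallel to it, fixture x -145 to +25 mm. Shut, its upper face slopes from y +72, height 41 mm, to y +106, height 59; at joint 0.49 it is level at height 35, y +72 to +110, and a fingertip can slide along it. Only the bench is below it.
- block: The same valve block; origin at the centre of its underside.
- plate_edge (a point): Middle of the free edge of the flap's steel plate (fixture x +33 mm), on the far side of the lane from the hinge. The plate is 65 mm (x) by 88 mm, 4 mm thick, and reaches from the hinge across the lane towards the fixture's -y side.
Not all that is in view belongs to the job. There is more than one size of the block; the job needs the largest.

How it is judged:
By the outcome, as a careful person would: the job done as asked, in the order asked, and still so for the second after the job is handed in, with the robot touching nothing.
It also fails if it takes over 48 s, if anything falls off the work surface, if the arm or the gripper's body presses on something with over 40 N, if the wrist force passes 120 N, or if a joint passes its speed limit or range.

## Working session

There is one attempt and no reset: what is moved stays moved. The work goes in short steps, Python scripts to look and compute and a tool call to move; the robot and the scene stay as the last step left them, time stands still between calls to the robot, and variables do not carry over. Pictures are saved under pics/ and viewed, about 8 in all and at most 12, crops included, and the job is handed in when it is done.

Besides the shell and the picture viewer there is one more tool, called after ">>>" in YAML: its name, and indented under it one key for each argument. arm_command: Moves the arm, as the interface text tells. Its arguments: {"type":"object","properties":{"xyz":{"type":"array","items":{"type":"array","items":{"type":"number"}}},"rotation":{"type":"array","items":{"type":"array","items":{"type":"number"}}},"fingers":{"type":"array","items":{"type":"number"}},"squeeze":{"type":"number"}},"required":["xyz","rotation","fingers"]}

```bash
mkdir -p pics; cat > h.py <<'E'
import numpy as np, cv2
from bench import env
def ray(f,u,v):
    M=np.array(f["camera_from_world"]); R=M[:3,:3]; t=M[:3,3]
    return -R.T@t, R.T@np.array([(u-f["cx"])/f["fx"],(v-f["cy"])/f["fy"],1.])
def onz(f,u,v,z):
    o,d=ray(f,u,v); return o+d*(z-o[2])/d[2]
def proj(f,p):
    M=np.array(f["camera_from_world"]); c=M[:3,:3]@np.array(p,float)+M[:3,3]
    return f["fx"]*c[0]/c[2]+f["cx"], f["fy"]*c[1]/c[2]+f["cy"]
E
python3 - <<'E'
from h import *
for n in("top","side"):
    f=env.grab_frame(n); cv2.imwrite(f"pics/{n}0.png",f["image"]); print(n,f["fx"],f["cx"],f["cy"],ray(f,320,240))
s=env.read_state(); print(s)
E
```

```text
top 446.98701453316926 316.64854572208935 239.89069647752302 (array([ 420.46895337,   26.31129079, 1119.56045042]), array([ 0.15783098, -0.03253999, -0.98695836]))
side 514.4219193996172 317.07376581992156 242.9753865322381 (array([428.54861339, 824.92577764, 887.77603269]), array([ 0.12391328, -0.71262296, -0.69056486]))
{'clock': 0.1, 'joint_pos': array([ 1.0731091 ,  0.46937695, -0.04859184,  1.53355963,  0.0241609 ,
        1.14098369, -0.08228485]), 'qvel': array([-1.26528468e-03, -1.39830674e-03,  1.76231017e-03, -3.88287003e-03,
       -8.15246603e-04,  9.41820814e-05, -7.22693426e-05]), 'effort': array([-3.64470061e-04, -5.09168994e+01, -8.16943590e-02, -2.36827791e+01,
       -6.15098700e-02,  3.45099787e-02,  6.22610469e-05]), 'tool_pos': array([ 304.72559781, -601.71139581,  221.59975911]), 'eef_rot': array([ 8.52016107e-01, -5.23514848e-01, -7.70078281e-04, -4.05207990e-04]), 'ft_force': array([ 0.12929832, -0.53016678, -0.46380941]), 'torque': array([-0.03403154,  0.00077771, -0.03906956]), 'grip_width': 1.0017263060900516}
```

View pics/top0.png

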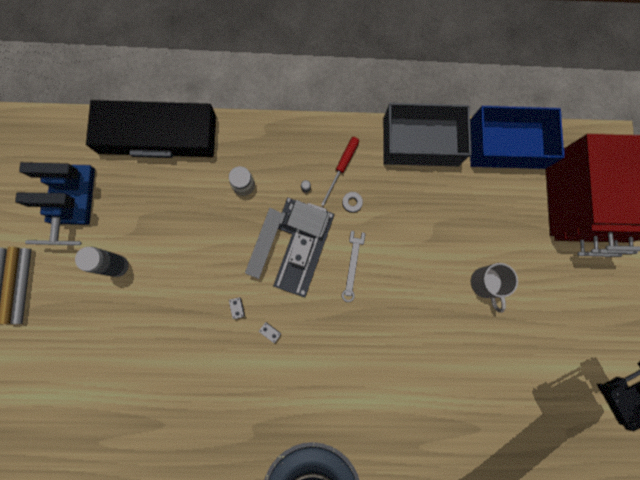

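View pics/side0.png

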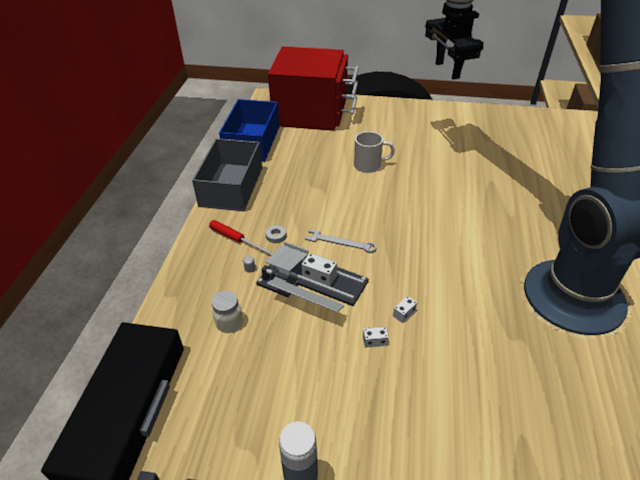

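Top view: the block candidates are (300,249) in the lane, and smaller decoys at (237,308) and (271,333). I choose the one in the lane. The press bar runs (248,277)–(275,210) and the flap is at (308,219). Next is a close crop to check.

```bash
python3 - <<'E'
from h import *
im=cv2.imread("pics/top0.png")[190:310,230:370]
cv2.imwrite("pics/crop0.png",cv2.resize(im,None,fx=5,fy=5,interpolation=cv2.INTER_CUBIC))
E
```

```text
(no output)
```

View pics/crop0.png

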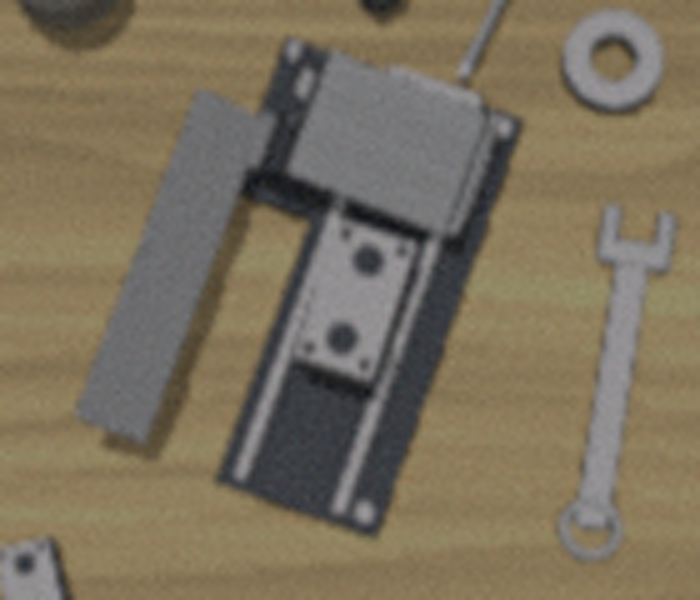

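The crop confirms the lane block: 2-port top, corners about (296,362)–(415,240), with its front right up to the flap. Next I fit the fixture frame from the bar corners and rail ends.

```bash
python3 - <<'E'
from h import *
f=env.grab_frame("top")
P=lambda c,z: onz(f,c[0]/5+230-.4,c[1]/5+190-.4,z)[:2]
pts=[((78,412),59,(-145,106)),((145,443),41,(-145,72)),((203,90),59,(25,106)),((291.5,495),18,(-145,0))]
W=np.array([P(c,z) for c,z,_ in pts]); F=np.array([q for *_,q in pts],float)
Wc,Fc=W-W.mean(0),F-F.mean(0)
a=np.arctan2((Fc[:,0]*Wc[:,1]-Fc[:,1]*Wc[:,0]).sum(),(Fc*Wc).sum())
R=np.array([[np.cos(a),-np.sin(a)],[np.sin(a),np.cos(a)]]); t=W.mean(0)-R@F.mean(0)
print("yaw",a,"origin",t,"res",(F@R.T+t-W).round(1).tolist())
B=[P(c,55) for c in((296,362),(376,385),(415,240),(326,218))]
print("block corners fix",[(R.T@(b-t)).round(1).tolist() for b in B])
np.savez("fix.npz",R=R,t=t,a=a)
s=f
S=env.grab_frame("side")
for q in((-145,106,59),(-145,72,41),(-145,0,10),(25,106,59)):
    p=R@q[:2]+t; print(q,p.round(1),np.round(proj(S,[*p,q[2]]),1))
E
```

```text
yaw -0.32541384198407125 origin [611.05941133  20.85011216] res [[-1.6, 0.7], [0.2, -1.2], [1.9, -0.3], [-0.5, 0.8]]
block corners fix [[-85.5, 17.6], [-82.8, -22.1], [-10.4, -15.8], [-15.0, 28.2]]
(-145, 106, 59) [507.6 167.6] [338.  309.7]
(-145, 72, 41) [496.7 135.4] [345.1 303.8]
(-145, 0, 10) [473.7  67.2] [358.8 290.4]
(25, 106, 59) [668.6 113.3] [267.5 281. ]
```

Plan: jaws along fixture y at 76 mm opening, which puts the finger centres 91 mm apart. One goes on the lane centre line, the other on the middle of the bar, starting at fixture x ≈ -112. First I travel there at height.

>>> arm_command:
  xyz:
    - [0.0165,0.054,0]
    - [0.0165,0.054,0]
    - [0.0165,0.054,0]
    - [0.0165,0.054,0]
    - [0.0165,0.054,0]
  rotation:
    - [0,0,0.18]
    - [0,0,0.18]
    - [0,0,0.18]
    - [0,0,0.18]
    - [0,0,0.18]
  fingers: [0.076,0.076,0.076,0.076,0.076]

```text
clock: 0.82
tool_pos: [387.8, -330.3, 222.6]
eef_rot: [0.995, -0.098, 0.0, 0.0]
ft_force: [0.1, 1.0, -0.2]
grip_width: 0.874
```

>>> arm_command:
  xyz:
    - [0.0165,0.054,0]
    - [0.0165,0.054,0]
    - [0.0165,0.054,0]
    - [0.0165,0.054,0]
    - [0.0165,0.054,0]
  rotation:
    - [0,0,0.18]
    - [0,0,0.18]
    - [0,0,0.18]
    - [0,0,0.18]
    - [0,0,0.18]
  fingers: [0.076,0.076,0.076,0.076,0.076]

```text
clock: 1.45
tool_pos: [470.3, -60.6, 222.8]
eef_rot: [0.939, 0.345, 0.0, 0.0]
ft_force: [0.8, -1.0, 0.2]
grip_width: 0.875
```

>>> arm_command:
  xyz:
    - [0.0165,0.054,0]
    - [0.0165,0.054,0]
    - [0.0165,0.054,0]
    - [0,0,0]
  rotation:
    - [0,0,0.18]
    - [0,0,0.18]
    - [0,0,0.18]
    - [0,0,0]
  fingers: [0.076,0.076,0.076,0.076]

```text
clock: 1.95
tool_pos: [519.6, 105.1, 222.9]
eef_rot: [0.812, 0.584, 0.001, -0.001]
ft_force: [0.0, -0.2, -1.1]
grip_width: 0.874
```

```bash
cat >> h.py <<'E'
def where():
    from scipy.spatial.transform import Rotation as Ro
    g=np.load("fix.npz"); s=env.read_state(); q=Ro.from_quat(s["eef_rot"]).as_matrix()
    p=s["tool_pos"]; fx=g["R"].T@(p[:2]-g["t"]); w=s["grip_width"]*87
    d=g["R"].T@q[:2,0]
    print("t",s["clock"],"tcp",p.round(1),"fix",fx.round(1),"jaw-yaw err(rad)",np.round(np.arctan2(d[1],d[0])-np.pi/2,3),"tilt",q[:2,2].round(3),"w",round(w,1),"F",s["ft_force"].round(1),"T",s["torque"].round(2))
    for k in(1,-1): print(" finger",(fx+k*d*(w/2+7.5)).round(1))
E
python3 -c "
from h import *
where(); print(env.read_state()['joint_pos'].round(2))"
```

```text
t 1.95 tcp [519.6 105.1 222.9] fix [-113.6   50.6] jaw-yaw err(rad) 0.001 tilt [0.001 0.004] w 76.0 F [ 0.  -0.2 -1.1] T [ 0.04 -0.1  -0.01]
 finger [-113.6   96.1]
 finger [-113.6    5.1]
[ 0.37  0.33 -0.8   1.84  0.27  1.08  0.72]
```

>>> arm_command:
  xyz:
    - [-0.0015,-0.005,-0.05]
    - [0,0,-0.05]
    - [0,0,-0.04]
    - [0,0,-0.008]
    - [0,0,0]
  rotation:
    - [0,0,0]
    - [0,0,0]
    - [0,0,0]
    - [0,0,0]
    - [0,0,0]
  fingers: [0.076,0.076,0.076,0.076,0.076]

```text
clock: 2.58
tool_pos: [518.4, 94.4, 75.1]
eef_rot: [0.815, 0.58, 0.0, 0.0]
ft_force: [-0.4, -0.9, -0.3]
grip_width: 0.873
```

```bash
python3 - <<'E'
from h import *
where()
w=env.grab_frame("wrist")["image"]; s=env.grab_frame("side")["image"][220:340,240:400]
w=cv2.resize(w,(480,360)); s=cv2.resize(s,(320,240),interpolation=2); c=np.zeros((360,800,3),np.uint8); c[:,:480]=w; c[:240,480:]=s
cv2.imwrite("pics/pre.png",c)
E
```

```text
t 2.575 tcp [518.4  94.4  75.1] fix [-111.3   40.1] jaw-yaw err(rad) -0.008 tilt [ 0. -0.] w 75.9 F [-0.4 -0.9 -0.3] T [ 0.07 -0.18  0.02]
 finger [-110.9   85.5]
 finger [-111.7   -5.4]
```

View pics/pre.png

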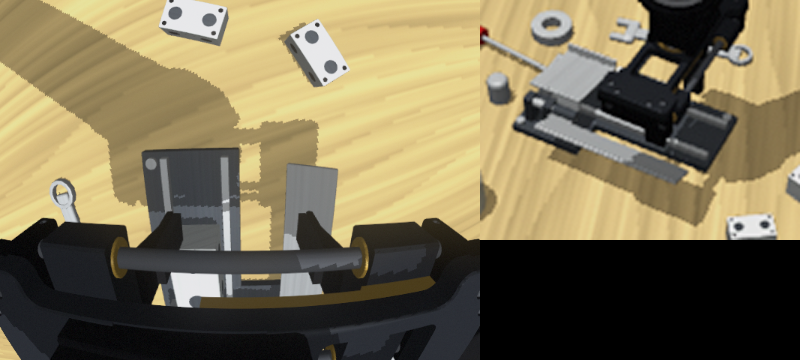

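Wrist view: the left finger (≈(165,240)) is over the lane behind the block, and the right finger (≈(315,240)) is over the bar. It needs +5 mm in fixture y, then I press.

>>> arm_command:
  xyz:
    - [0.0015,0.005,-0.008]
    - [0,0,-0.01]
    - [0,0,-0.01]
    - [0,0,-0.011]
    - [0,0,0]
  rotation:
    - [0,0,0.007]
    - [0,0,0]
    - [0,0,0]
    - [0,0,0]
    - [0,0,0]
  fingers: [0.076,0.076,0.076,0.076,0.076]

```text
clock: 3.3
tool_pos: [520.4, 101.6, 35.8]
eef_rot: [0.812, 0.583, 0.001, -0.0]
ft_force: [-1.8, 1.6, 9.7]
grip_width: 0.872
```

```bash
python3 -c "
from h import *
where()"
```

```text
t 3.3 tcp [520.4 101.6  35.8] fix [-111.8   47.5] jaw-yaw err(rad) 0.001 tilt [0.002 0.003] w 75.9 F [-1.8  1.6  9.7] T [0.69 0.07 0.06]
 finger [-111.8   93. ]
 finger [-111.7    2.1]
```

The bar is held at about 10 N, with the tip at 35.8 mm (flap ≈0.48). Now I push along the lane.

>>> arm_command:
  xyz:
    - [0.009,-0.0045,-0.001]
    - [0.0085,-0.003,0]
    - [0.0085,-0.003,0]
    - [0.0085,-0.003,0]
    - [0.0085,-0.003,0]
  rotation:
    - [0,0,0]
    - [0,0,0]
    - [0,0,0]
    - [0,0,0]
    - [0,0,0]
  fingers: [0.076,0.076,0.076,0.076,0.076]

```text
clock: 3.92
tool_pos: [559.4, 86.2, 34.7]
eef_rot: [0.812, 0.584, -0.002, -0.002]
ft_force: [-9.9, 2.9, 12.4]
grip_width: 0.873
```

```bash
python3 - <<'E'
from h import *
where()
s=env.grab_frame("side")["image"][220:340,240:400]; t=env.grab_frame("top")["image"][180:300,230:370]
c=np.zeros((360,800,3),np.uint8); c[:300,:400]=cv2.resize(s,(400,300),interpolation=2); c[:343,400:]=cv2.resize(t,(400,343),interpolation=2)
cv2.imwrite("pics/push1.png",c)
E
```

```text
t 3.925 tcp [559.4  86.2  34.7] fix [-69.9  45.3] jaw-yaw err(rad) 0.002 tilt [-0.006  0.002] w 75.9 F [-9.9  2.9 12.4] T [1.15 1.85 0.17]
 finger [-70.   90.8]
 finger [-69.8  -0.1]
```

View pics/push1.png

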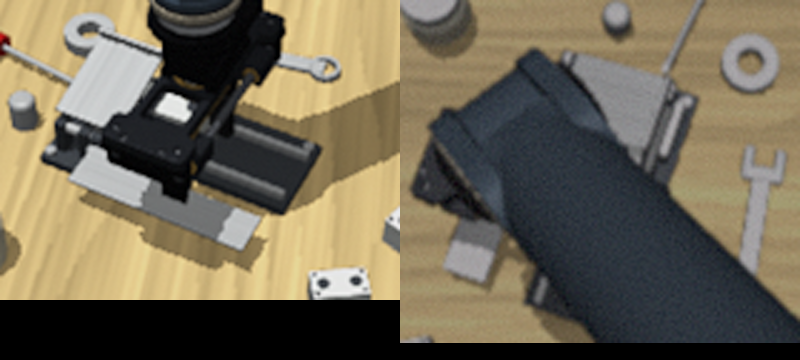

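The side view shows the flap raised at (105,80), the bar pressed and level, and the block (175,105) ahead of the finger. I continue.

>>> arm_command:
  xyz:
    - [0.0075,-0.0025,0]
    - [0.0075,-0.0025,0]
    - [0.0075,-0.0025,0]
    - [0.0075,-0.0025,0]
    - [0.0055,-0.002,0]
  rotation:
    - [0,0,0]
    - [0,0,0]
    - [0,0,0]
    - [0,0,0]
    - [0,0,0]
  fingers: [0.076,0.076,0.076,0.076,0.076]

```text
clock: 4.65
tool_pos: [595.0, 74.3, 34.7]
eef_rot: [0.812, 0.584, -0.002, -0.002]
ft_force: [-9.8, 3.2, 12.1]
grip_width: 0.873
```

```bash
python3 -c "
from h import *
where()"
```

```text
t 4.65 tcp [595.   74.3  34.7] fix [-32.3  45.5] jaw-yaw err(rad) 0.002 tilt [-0.006  0.002] w 75.9 F [-9.8  3.2 12.1] T [1.13 1.82 0.21]
 finger [-32.4  90.9]
 finger [-32.2   0. ]
```

>>> arm_command:
  xyz:
    - [0.0028,-0.001,0]
    - [0.0028,-0.001,0]
    - [0.0028,-0.001,0]
    - [0,0,0]
  rotation:
    - [0,0,0]
    - [0,0,0]
    - [0,0,0]
    - [0,0,0]
  fingers: [0.076,0.076,0.076,0.076]

```text
clock: 5.15
tool_pos: [603.7, 71.2, 34.8]
eef_rot: [0.812, 0.584, -0.001, -0.002]
ft_force: [-7.8, 2.5, 11.4]
grip_width: 0.872
```

>>> arm_command:
  xyz:
    - [0.0019,-0.0006,0]
    - [0.0019,-0.0006,0]
    - [0,0,0]
  rotation:
    - [0,0,0]
    - [0,0,0]
    - [0,0,0]
  fingers: [0.076,0.076,0.076]

```text
clock: 5.52
tool_pos: [604.9, 70.9, 34.7]
eef_rot: [0.812, 0.584, -0.003, -0.004]
ft_force: [-13.1, 4.0, 15.2]
grip_width: 0.872
```

```bash
python3 -c "
from h import *
where()"
```

```text
t 5.525 tcp [604.9  70.9  34.7] fix [-21.8  45.4] jaw-yaw err(rad) 0.002 tilt [-0.01   0.002] w 75.9 F [-13.1   4.   15.2] T [1.17 2.74 0.05]
 finger [-21.9  90.9]
 finger [-21.7  -0. ]
```

Force is rising and the tool has stalled at x ≈ -22, so this is probably the stop. I nudge a little more to confirm.

>>> arm_command:
  xyz:
    - [0.0019,-0.0006,0]
    - [0.0019,-0.0006,0]
    - [0,0,0]
  rotation:
    - [0,0,0]
    - [0,0,0]
    - [0,0,0]
  fingers: [0.076,0.076,0.076]

```text
clock: 5.9
tool_pos: [605.1, 70.8, 34.6]
eef_rot: [0.812, 0.584, -0.006, -0.006]
ft_force: [-21.1, 5.8, 20.0]
grip_width: 0.874
```

```bash
python3 - <<'E'
from h import *
where()
s=env.grab_frame("side")["image"][220:340,240:400]; w=env.grab_frame("wrist")["image"]
c=np.zeros((360,800,3),np.uint8); c[:300,:400]=cv2.resize(s,(400,300),interpolation=2); c[:300,400:]=cv2.resize(w,(400,300),interpolation=3)
cv2.imwrite("pics/push2.png",c)
E
```

```text
t 5.9 tcp [605.1  70.8  34.6] fix [-21.6  45.5] jaw-yaw err(rad) 0.002 tilt [-0.017  0.002] w 76.1 F [-21.1   5.8  20. ] T [ 1.24  4.48 -0.39]
 finger [-21.7  91. ]
 finger [-21.5  -0.1]
```

View pics/push2.png

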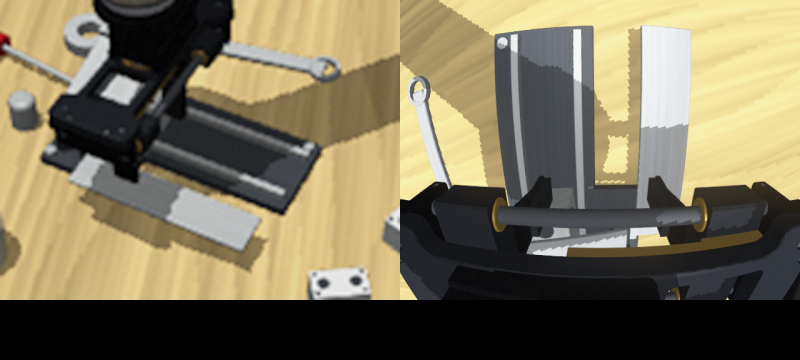

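It is firmly stopped: no advance with force up to 21 N, at x -21.6 against a predicted -19.5, which is within calibration. I ease off the push by a small gap, then lift straight up to release the bar gently.

>>> arm_command:
  xyz:
    - [-0.004,0.0013,0]
    - [-0.004,0.0013,0]
    - [0,0,0.006]
    - [0,0,0.006]
    - [0,0,0.006]
  rotation:
    - [0,0,0]
    - [0,0,0]
    - [0,0,0]
    - [0,0,0]
    - [0,0,0]
  fingers: [0.076,0.076,0.076,0.076,0.076]

```text
clock: 6.62
tool_pos: [604.6, 68.2, 51.6]
eef_rot: [0.813, 0.583, -0.002, -0.001]
ft_force: [-2.5, 0.4, -1.5]
grip_width: 0.874
```

>>> arm_command:
  xyz:
    - [0,0,0.015]
    - [0,0,0.03]
    - [0,0,0.05]
    - [-0.02,-0.02,0.05]
    - [-0.03,-0.05,0.02]
  rotation:
    - [0,0,0]
    - [0,0,0]
    - [0,0,0]
    - [0,0,0]
    - [0,0,0]
  fingers: [0.076,0.076,0.076,0.076,0.076]

```text
clock: 7.25
tool_pos: [558.5, 0.6, 222.3]
eef_rot: [0.811, 0.585, 0.004, 0.002]
ft_force: [-0.1, -2.3, -0.4]
grip_width: 0.874
```

>>> arm_command:
  xyz:
    - [-0.02,-0.055,0]
    - [-0.02,-0.055,0]
    - [-0.02,-0.055,0]
    - [-0.01,-0.055,0]
    - [0,-0.05,0]
  rotation:
    - [0,0,0]
    - [0,0,0]
    - [0,0,0]
    - [0,0,0]
    - [0,0,0]
  fingers: [0.076,0.076,0.076,0.076,0.076]

```text
clock: 7.88
tool_pos: [485.5, -274.7, 219.2]
eef_rot: [0.813, 0.582, -0.0, 0.002]
ft_force: [1.8, 0.4, 0.4]
grip_width: 0.87
```

```bash
python3 - <<'E'
from h import *
where()
s=env.grab_frame("side")["image"][210:340,200:400]; t=env.grab_frame("top")["image"][180:300,230:370]
c=np.zeros((360,800,3),np.uint8); c[:260,:400]=cv2.resize(s,(400,260),interpolation=2); c[:343,400:]=cv2.resize(t,(400,343),interpolation=2)
cv2.imwrite("pics/done.png",c)
E
```

```text
t 7.875 tcp [ 485.5 -274.7  219.2] fix [ -24.5 -320.2] jaw-yaw err(rad) -0.002 tilt [ 0.002 -0.003] w 75.7 F [1.8 0.4 0.4] T [ 0.13 -0.19  0.01]
 finger [ -24.4 -274.8]
 finger [ -24.6 -365.5]
```

View pics/done.png

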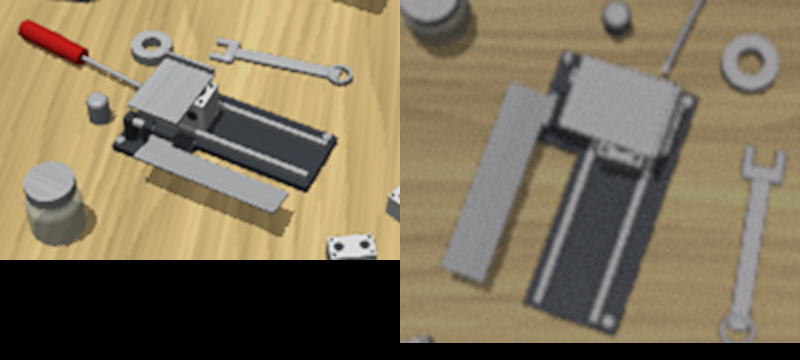

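The flap sits level on the block, with its rear end just protruding at (620,152), and the robot is clear. One numeric check of the rear face and the bystanders before handing in.

```bash
python3 - <<'E'
from h import *
f=env.grab_frame("top"); g=np.load("fix.npz")
t=f["image"]; cv2.imwrite("pics/rear.png",cv2.resize(t[215:245,285:325],None,fx=14,fy=14,interpolation=2))
d=cv2.absdiff(t,cv2.imread("pics/top0.png")).max(2); m=(cv2.medianBlur(d,5)>40).astype(np.uint8)
n,_,st,_=cv2.connectedComponentsWithStats(m); print([x.tolist() for x in st[1:] if x[4]>8])
for u,v in((285+10,215+10),): pass
for x in(-10,-12,-14): 
    p=g["R"]@[x,0]+g["t"]; u=proj(f,[*p,55]); print(x,((np.array(u)-[285,215]+.5)*14).round())
E
```

```text
[[286, 201, 11, 23, 87], [316, 219, 4, 3, 10], [290, 230, 24, 38, 532], [419, 231, 221, 249, 24450], [402, 286, 24, 30, 465], [421, 300, 56, 121, 3731], [412, 420, 38, 60, 1334]]
-10 [308. 290.]
-12 [304. 301.]
-14 [300. 312.]
```

View pics/rear.png

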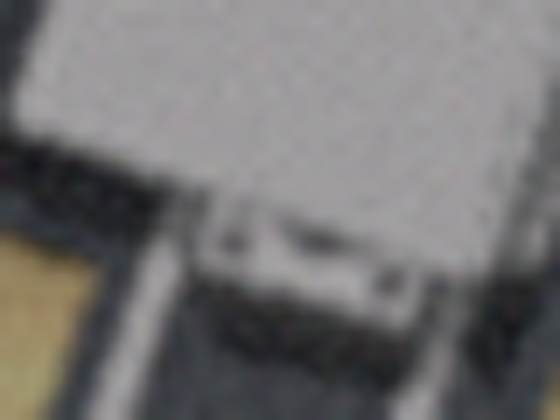

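The rear edge is at about (305,297), so fixture x ≈ -11 mm against -10 when home, within calibration error. Only the flap, block and arm regions changed in the image. Handing in.

```bash
python3 -c "
from bench import env
print(env.finish_job())"
```

```text
the job is handed in; nothing more can be done
None
```

The valve block is under the flap and against the end stop, and the flap has come down and clamps it. I handed the job in about 8 s into the 48 s allowed; no verdict was reported.

- **What I did:** One fingertip pressed the bar down (about 10 N, flap open to roughly 0.48) while the other pushed the block about 72 mm along the lane. The push ended when the block stopped moving and the force rose to about 21 N sideways. I then eased the push off, let the bar up gently, and moved the arm clear to the right, 220 mm above the bench.
- **Last checks:** The final pictures show the flap lying level on the block. The block's rear face is at about x -11 mm, against -10 mm when home. The before/after picture comparison shows changes only at the fixture, the block and the arm.
- **Small disagreement:** The fingertip stopped at x -21.6 mm where I expected -19.5 mm. I put this down to the roughly 2 mm calibration error.

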